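# Lock the levelling foot of a gel-casting table

### The job

The gel-casting levelling table has just been set level, but the jam nut of the lone foot, on the narrow tongue, is still loose and stands askew. Turn that bar-shaped nut clockwise (seen from above) until it is tight, its bar in line with the length of the table like the two nuts at the wide end, without turning the screw in it out of its setting, then let go. Leave the casting tray where it stands.

Things in the scene. Friction and masses are not known exactly. Their poses are not given: they have to be found in the camera images.
- nut_centre (a point): Middle, half-way up, of the loose steel jam nut on the table's 64 mm wide tongue, which points towards the robot: a bar 50 mm long, 26 across its flats, 20 high, its centre 66 mm above the bench, 24 above the plate, on a round boss 26 across. The 12 mm screw stands 14 mm out of its top. x along the bar, y across the flats, z up. Its twins at the wide end are tight; one on the bench is spare.
- jam_nut (a joint): Turn of the loose jam nut on its screw, rad, growing clockwise seen from above. 0 is tight, its bar then along the table's length; it starts between -1.25 and -0.8, turns with light friction (0.06 N m) and stays where left. At 0 it meets a hard stop on the screw: turned further, it drags the screw along.
- foot_screw (a joint): Turn of the adjusting screw in the table, rad, clockwise seen from above positive. It starts at 0, its setting, and is held there by the stiff friction of its own thread (0.5 N m); it has no spring and stays where it is left.
- gel_tray: Clear casting tray with a white comb, 110 x 90 x 39 mm, loose on the wide part (200 x 180 mm) of the dark steel table, whose plate top is 42 mm above the bench and which is fixed there. Near edge at least 75 mm from the middle of the loose nut. Origin: centre of its underside; x along its length, z up.

How it is judged:
By the outcome, as a careful person would: the job done as asked, in the order asked, and still so for the second after the job is handed in, with the robot touching nothing.
It also fails if it takes over 38 s, if anything falls off the work surface, if the arm or the gripper's body presses on something with over 40 N, if the wrist force passes 120 N, or if a joint passes its speed limit or range.

### The arm

A 6-joint arm with a two-finger parallel gripper is mounted at the origin on the work surface. World frame = base frame: x ahead of the robot, y to its left, z up, the work surface at z = 0. Lengths are in m, angles in degrees, forces in N, time in s.
With the tool pointing down it reaches from about 0.35 to 0.875 m from the base axis. Payload 4.2 kg.
Tool frame: the origin (TCP) lies on the centre line of the jaws, within the pads' length; the fingertips stand 17 mm ahead of it and the grasp point (between the pads) lies 2 mm behind it; z points along the fingers, y is the direction in which the jaws open and shut (so a half turn about z gives the same grasp; the last joint's range is limited). The gripper opens to 87 mm and grips with 3 to 60 N. Pads are 19 mm wide; open, the fingers measure 117 mm over their backs; the gripper's body (75 mm by 190 mm) begins 51 mm behind the grasp point.
Start: joints at [-56.345, 22.042, 0.453, 0, -68.411, -14.817], TCP at [0.202, -0.591, 0.24] pointing down, gripper open.
Joint ranges: [-179.83, 179.83], [-69.29, 118.12], [-61.27, 80.66], [-181.25, 117.63], [-171.15, -9.14], [-177.46, 177.46]. Speed limits (degrees/s): [159.86, 159.86, 180, 180, 180, 180].

### API

Orientations are given as a 3x3 rotation matrix whose columns are the frame's x, y, z axes.
In Python, from station import * gives the robot as it stands.
- The arm moves only by the tool play_rows, never from a script. Its argument "targets" is a list that holds one entry, the list of rows, each a list of 5 numbers: the closure, from 0 (fully open) to 1 (shut), then the shift along the world's x, y, z in m, then the turn about the world's z in rad. In form: [[[gripper, x, y, z, twist], ...]]. A call has 1 to 5 rows; each row is the pose to reach, as a shift and turn from the pose commanded when the call began; what a row does not reach only later rows make up. A row lasts 1/12 s, in which the tool goes at most 41.7 mm and 7.16 degrees, less where a joint would pass 70% of its speed; a pose out of reach is approached as far as the arm can. A call with a gripper value outside its range is refused whole. The fingers move at their own pace and stop on an object; the grip force is fixed at half the most. Time passes only in rows, so rows that repeat a pose let the fingers close. It gives the time, the measured TCP pose, the force and the opening at its end, in the units of the state.
- sense(): the state, without advancing time (a new reading comes with each control period).
- capture(name): name is "scene" or "top" or "wrist"; returns the picture (480x640x3 uint8, blue, green, red); there is no depth.
- get_calibration(name): a dict with "camera_matrix" (3x3 intrinsics, pixels), "D" ([k1, k2, p1, p2, k3] as OpenCV has them; the pictures are not rectified), "T" (4x4, takes a point from camera to world coordinates). Camera axes: x right, y up, looking along -z (the intrinsics and any distortion apply to the point x, -y, -z); pixel columns grow to the right and rows downward; lengths in m; the calibration is good to about 2 mm. A picture is of the moment at which its call begins: read the wrist's pose just before it. get_calibration takes no time and is no camera call; for the wrist camera it gives the pose at the moment of the call.
- finish_job(): hands the job in, once; it reports no verdict.
The state is a dict: "time_s": time; "joints": joint angles; "joint_velocities": joint speeds; "effort": joint torques, N m; "tcp_pos": TCP position; "ee_rot": TCP orientation; "wrist_force": force on the tool from outside, world axes, zero at the start; "moment": the same for the moment, N m; "gripper_width": opening from 0.0 (shut) to 1.0 (fully open).
Only numpy, scipy, OpenCV 4.12 (cv2) and the standard library are available. Lean on these libraries where they do the work, as an engineer would, in place of code of your own. Each camera call takes 0.05 s, during which the arm holds its last target. There are 200 camera calls.

## Working session

There is one attempt and no reset: what is moved stays moved. The work goes in short steps, Python scripts to look and compute and a tool call to move; the robot and the scene stay as the last step left them, time stands still between calls to the robot, and variables do not carry over. Pictures are saved under pics/ and viewed, on a budget of 10 in all, crops included, one or two more only if the job needs it, and the job is handed in when it is done.

Besides the shell and the picture viewer there is one more tool, called after "Call:" as name(argument=value, ...), one argument or row to a line, values as JSON. play_rows: Moves the arm, as the interface text tells. Its arguments: {"type":"object","properties":{"targets":{"type":"array","items":{"type":"array","items":{"type":"array","items":{"type":"number"}}}}},"required":["targets"]}

```bash
mkdir -p pics; ls
python3 - <<'E'
from station import *
import cv2
for n in("scene","top"):
    cv2.imwrite(f"pics/{n}1.png",capture(n))
    c=get_calibration(n);print(n,c["camera_matrix"],c["D"],c["T"])
print(sense())
E
```

```text
pics
scene [[441.45283938   0.         317.13514601]
 [  0.         441.45283938 244.35170932]
 [  0.           0.           1.        ]] [-0.09622005  0.          0.          0.          0.        ] [[-0.04594994 -0.76130083  0.64676862  1.15031733]
 [ 0.99894083 -0.0334538   0.03159223  0.00717807]
 [-0.00241433  0.64753525  0.76203168  0.77342521]
 [ 0.          0.          0.          1.        ]]
top [[502.46645507   0.         309.24096919]
 [  0.         502.46645507 240.2737007 ]
 [  0.           0.           1.        ]] [-0.00845063  0.          0.          0.          0.        ] [[-0.02751691  0.98928227 -0.1433995   0.44920269]
 [-0.99939638 -0.02418291  0.02494132 -0.03140095]
 [ 0.02120619  0.14399925  0.98935055  0.98894512]
 [ 0.          0.          0.          1.        ]]
{'time_s': 0.1, 'joints': array([-5.63442444e+01,  2.20852405e+01,  3.87242383e-01, -2.29672946e-02,
       -6.84096626e+01, -1.48177066e+01]), 'joint_velocities': array([-0.04048394, -0.0518929 ,  0.10566582,  0.08428717, -0.04004741,
        0.01440285]), 'effort': array([-4.10847442e-04, -3.91690528e+01,  1.87935072e+01,  4.23183963e+00,
        1.35291339e-02, -6.37335143e-05]), 'tcp_pos': array([ 0.20166906, -0.59104435,  0.23858428]), 'ee_rot': array([[-9.46482727e-01, -3.22753641e-01, -7.31093795e-04],
       [-3.22754446e-01,  9.46481079e-01,  1.77061833e-03],
       [ 1.20492931e-04,  1.91182344e-03, -9.99998165e-01]]), 'wrist_force': array([ 0.50015369, -0.15840102, -0.18309039]), 'moment': array([-0.00592831, -0.00147703, -0.02379892]), 'gripper_width': 1.0025628379188727}
```

View pics/top1.png

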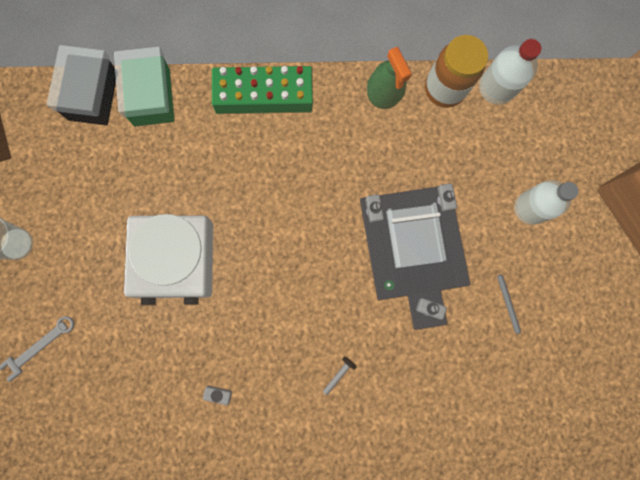

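View pics/scene1.png

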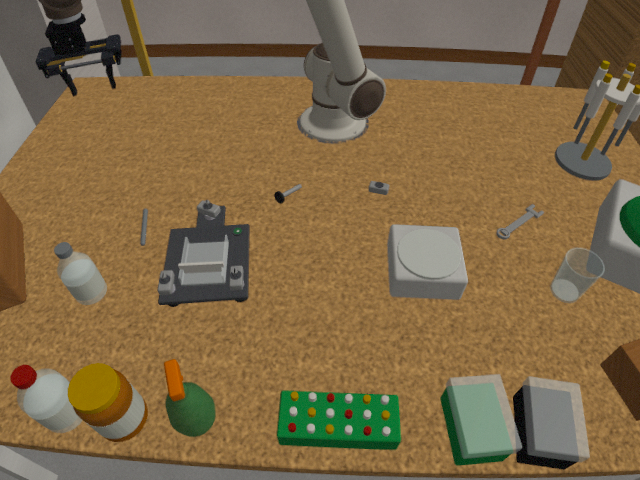

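```bash
cat > h.py <<'E'
from station import *
import cv2, numpy as np
def ray(c,uv,z):
    "pixel -> world point on the plane at height z"
    p=cv2.undistortPoints(np.array(uv,float).reshape(-1,1,2),np.array(c["camera_matrix"]),np.array(c["D"])).reshape(-1,2)
    T=np.array(c["T"]); d=np.c_[p[:,0],-p[:,1],-np.ones(len(p))]@T[:3,:3].T
    return T[:3,3]+d*((z-T[2,3])/d[:,2])[:,None]
E
python3 - <<'E'
from h import *
im=cv2.imread("pics/top1.png");c=get_calibration("top")
hsv=cv2.cvtColor(im,cv2.COLOR_BGR2HSV)
cr=cv2.resize(im[180:340,350:480],None,fx=4.5,fy=3.75*1.2/1,interpolation=cv2.INTER_CUBIC)[:600] if 0 else cv2.resize(im[190:335,350:480],None,fx=4,fy=4,interpolation=cv2.INTER_CUBIC)
cv2.imwrite("pics/crop1.png",cr)
# steel: grey (low saturation), mid brightness, near tongue
g=hsv[...,1]<60; v=hsv[...,2]
roi=np.zeros(g.shape,bool); roi[285:335,400:455]=1
m=(g&(v>90)&roi).astype(np.uint8)
n,l,s,ct=cv2.connectedComponentsWithStats(m);print(s,ct)
E
```

```text
[[     0      0    640    480 306736]
 [   454    287      1      1      1]
 [   442    289      2      1      2]
 [   440    291      1      1      1]
 [   403    295      3      1      3]
 [   407    295      2      2      2]
 [   415    297     31     23    420]
 [   441    296      1      2      2]
 [   409    300      1      3      3]
 [   410    305      1      4      4]
 [   411    312      2      3      3]
 [   412    316      1      4      4]
 [   446    321      1      1      1]
 [   413    323      1      2      2]
 [   437    325      2      1      2]
 [   443    324      2      1      2]
 [   414    326      1      1      1]
 [   424    327      3      1      3]
 [   430    326      1      1      1]
 [   432    326      2      1      2]
 [   414    328      1      1      1]
 [   418    328      4      1      4]] [[319.33344635 239.39495527]
 [454.         287.        ]
 [442.5        289.        ]
 [440.         291.        ]
 [404.         295.        ]
 [407.5        295.5       ]
 [430.45       308.55952381]
 [441.         296.5       ]
 [409.         301.        ]
 [410.         306.5       ]
 [411.33333333 313.        ]
 [412.         317.5       ]
 [446.         321.        ]
 [413.         323.5       ]
 [437.5        325.        ]
 [443.5        324.        ]
 [414.         326.        ]
 [425.         327.        ]
 [430.         326.        ]
 [432.5        326.        ]
 [414.         328.        ]
 [419.5        328.        ]]
```

View pics/crop1.png

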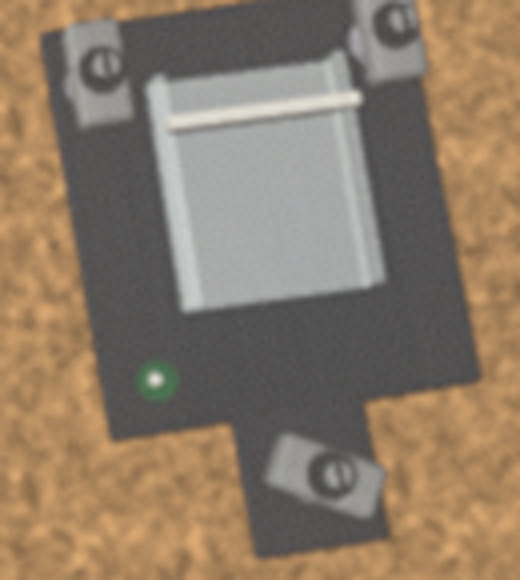

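Run:
```python
from h import *
im=cv2.imread("pics/top1.png");c=get_calibration("top")
hsv=cv2.cvtColor(im,cv2.COLOR_BGR2HSV)
roi=np.zeros(im.shape[:2],np.uint8); roi[285:335,400:455]=1
m=((hsv[...,1]<60)&(hsv[...,2]>90)&(roi>0)).astype(np.uint8)
n,l,s,ct=cv2.connectedComponentsWithStats(m);k=1+np.argmax(s[1:,4])
cs,_=cv2.findContours((l==k).astype(np.uint8),0,2)
r=cv2.minAreaRect(cs[0]);b=ray(c,cv2.boxPoints(r),.076);print("nut box",r);print(b, np.linalg.norm(np.diff(b,axis=0),axis=1))
f=lambda p:ray(c,np.array(p)/4.+[350,190]-.375,.042)
q=np.array([[287,432],[386,470],[368,518],[265,478]])/4.+[350,190]-.375
q=ray(c,q,.076);print("hand",q,q.mean(0),np.linalg.norm(np.diff(q,axis=0),axis=1))
a=lambda d:np.degrees(np.arctan2(d[1],d[0]))%180
print("bar ang",a(q[1]-q[0]),a(q[2]-q[3]))
for e in([[42,38],[113,438]],[[420,0],[481,380]],[[235,425],[258,556]],[[366,400],[389,538]]):
    P=f(e);print("edge",P,a(P[1]-P[0]),np.linalg.norm(P[1]-P[0]))
# dark plate tongue width
```

```text
nut box ((431.0995788574219, 308.8212890625), (31.010211944580078, 16.4132137298584), 19.653823852539062)
[[ 0.4471049  -0.23978939  0.076     ]
 [ 0.47460206 -0.25145791  0.076     ]
 [ 0.45435245 -0.30361378  0.076     ]
 [ 0.42698885 -0.29172199  0.076     ]] [0.02987052 0.05594891 0.0298359 ]
hand [[ 0.47134468 -0.25513722  0.076     ]
 [ 0.45300343 -0.29924856  0.076     ]
 [ 0.43176127 -0.289636    0.076     ]
 [ 0.45095246 -0.24390268  0.076     ]] [ 0.45176546 -0.27198111  0.076     ] [0.0477725  0.02331589 0.04959675]
bar ang 67.42273391906603 67.23549891855164
edge [[ 0.66437488 -0.15580552  0.042     ]
 [ 0.47160735 -0.18114303  0.042     ]] 7.488075487348993 0.1944255834456555
edge [[ 0.67915445 -0.34106919  0.042     ]
 [ 0.49410238 -0.35736121  0.042     ]] 5.03135996887417 0.18576785666356094
edge [[ 0.47611357 -0.23904962  0.042     ]
 [ 0.41507605 -0.24645306  0.042     ]] 6.915815682751457 0.061484868816081215
edge [[ 0.48615518 -0.30189027  0.042     ]
 [ 0.42159177 -0.30854476  0.042     ]] 5.884639452498533 0.06490544377266463
```

Call:
play_rows(
  targets=[
    [[0,0.025,0.032,0,0.12],[0,0.05,0.064,0,0.24],[0,0.075,0.096,0,0.36],[0,0.1,0.128,0,0.48],[0,0.125,0.16,0,0.6]],
  ],
)

```text
time_s: 0.52
tcp_pos: [0.3273, -0.4297, 0.2391]
ee_rot: [[-0.595, -0.804, -0.001], [-0.804, 0.595, 0.001], [-0.0, 0.001, -1.0]]
wrist_force: [1.4, 0.2, -0.6]
gripper_width: 0.997
```

Call:
play_rows(
  targets=[
    [[0,0.025,0.032,0,0.09],[0,0.05,0.064,0,0.17],[0,0.075,0.096,0,0.26],[0,0.1,0.128,0,0.26],[0,0.124,0.159,0,0.26]],
  ],
)

```text
time_s: 0.93
tcp_pos: [0.4515, -0.2705, 0.2394]
ee_rot: [[-0.372, -0.928, -0.0], [-0.928, 0.372, 0.0], [-0.0, 0.0, -1.0]]
wrist_force: [0.8, 0.1, 0.7]
gripper_width: 0.998
```

Call:
play_rows(
  targets=[
    [[0,0,0,0,0],[0,0,0,0,0],[0,0,0,0,0]],
  ],
)

```text
time_s: 1.18
tcp_pos: [0.4505, -0.2722, 0.2392]
ee_rot: [[-0.372, -0.928, -0.001], [-0.928, 0.372, 0.0], [0.0, 0.001, -1.0]]
wrist_force: [-0.1, -0.0, 0.5]
gripper_width: 1.002
```

Run:
```python
from h import *
s=sense();print(s["time_s"],s["tcp_pos"],s["ee_rot"],s["joints"],s["moment"],s["wrist_force"])
c=get_calibration("wrist");np.save("w1.npy",c,allow_pickle=True)
im=capture("wrist");cv2.imwrite("pics/w1.png",im)
```

```text
1.1833 [ 0.45054002 -0.27223822  0.23915259] [[-3.72195885e-01 -9.28153534e-01 -1.11361490e-03]
 [-9.28154200e-01  3.72195706e-01  3.71799267e-04]
 [ 6.93958797e-05  1.17198850e-03 -9.99999311e-01]] [-1.34736522e+01  1.24856474e+01 -1.33036491e+01 -6.49308313e-03
 -6.42777164e+01 -8.37463583e+00] [ 0.01596719  0.07054244 -0.00947547] [-0.11402882 -0.01485222  0.4598248 ]
```

View pics/w1.png

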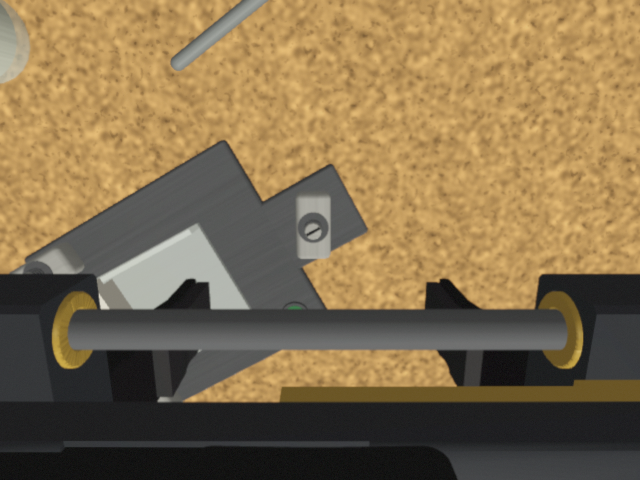

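Run:
```python
from h import *
im=cv2.imread("pics/w1.png");c=np.load("w1.npy",allow_pickle=True).item()
hsv=cv2.cvtColor(im,cv2.COLOR_BGR2HSV)
a=lambda d:np.degrees(np.arctan2(d[1],d[0]))%180
roi=np.zeros(im.shape[:2],bool);roi[185:270,285:345]=1
m=((hsv[...,1]<50)&(hsv[...,2]>115)&roi).astype(np.uint8)
m=cv2.morphologyEx(m,cv2.MORPH_OPEN,np.ones((3,3),np.uint8))
cs,_=cv2.findContours(m,0,2);k=max(cs,key=cv2.contourArea)
r=cv2.minAreaRect(k);b=ray(c,cv2.boxPoints(r),.076);print(r,b.mean(0),np.linalg.norm(np.diff(b,axis=0),axis=1),[a(d) for d in np.diff(b,axis=0)])
# screw top centre by hand ellipse
print("screw", ray(c,[[313,230]],.090))
# table edges: dark plate mask
d=((hsv[...,1]<50)&(hsv[...,2]<110)).astype(np.uint8)
def edge(p0,p1):
    "sub-pixel edge points by steepest saturation change across the line p0-p1"
    p0,p1=np.array(p0,float),np.array(p1,float);t=(p1-p0)/np.linalg.norm(p1-p0);n=np.array([-t[1],t[0]])
    S=cv2.GaussianBlur(hsv[...,1],(5,5),0).astype(np.float32);P=[]
    for u in np.linspace(.12,.88,40):
        q=p0+(p1-p0)*u+np.linspace(-8,8,65)[:,None]*n
        v=cv2.remap(S,q[:,0].astype(np.float32)[None],q[:,1].astype(np.float32)[None],1).ravel()
        P.append(q[np.argmax(abs(np.gradient(v)))])
    w=ray(c,P,.042)[:,:2].astype(np.float32);l=cv2.fitLine(w,cv2.DIST_HUBER,0,.001,.001).ravel()
    return a(l[:2]),l[2:]
for e in([263,202],[331,166]),([331,166],[367,230]),([224,142],[263,202]),([60,238],[224,142]):print(edge(*e))
```

```text
((313.0, 226.5), (63.0, 34.0), 90.0) [ 0.4522241  -0.27325715  0.076     ] [0.0244967  0.04723179 0.02541412] [np.float64(158.15781159922287), np.float64(68.59175646080693), np.float64(158.14438920522457)]
screw [[ 0.45179304 -0.27403592  0.09      ]]
(np.float32(7.430136), array([ 0.45336783, -0.30514637], dtype=float32))
(np.float32(97.22701), array([ 0.41896635, -0.28155488], dtype=float32))
(np.float32(97.700516), array([ 0.48902422, -0.32828954], dtype=float32))
(np.float32(7.503076), array([ 0.58268106, -0.34556675], dtype=float32))
```

Call:
play_rows(
  targets=[
    [[0,0.001,-0.001,-0.025,0],[0,0.0015,-0.0013,-0.05,0],[0,0.0015,-0.0013,-0.075,0],[0,0.0015,-0.0013,-0.1,0],[0,0.0015,-0.0013,-0.12,0]],
  ],
)

```text
time_s: 1.65
tcp_pos: [0.4505, -0.2749, 0.1178]
ee_rot: [[-0.376, -0.927, -0.002], [-0.927, 0.376, 0.001], [0.0, 0.002, -1.0]]
wrist_force: [0.3, 0.3, -0.5]
gripper_width: 0.998
```

Call:
play_rows(
  targets=[
    [[0,0,0,-0.015,0],[0,0,0,-0.03,0],[0,0,0,-0.042,0],[0,0,0,-0.053,0],[0,0,0,-0.053,0]],
  ],
)

```text
time_s: 2.07
tcp_pos: [0.4498, -0.2746, 0.0643]
ee_rot: [[-0.376, -0.927, -0.005], [-0.927, 0.376, 0.002], [0.0, 0.005, -1.0]]
wrist_force: [-0.4, 0.1, 0.4]
gripper_width: 0.999
```

Call:
play_rows(
  targets=[
    [[0.4,0,0,0,0],[0.5,0,0,0,0],[0.55,0,0,0,0],[0.6,0,0,0,0],[0.62,0,0,0,0]],
  ],
)

```text
time_s: 2.48
tcp_pos: [0.4526, -0.274, 0.0672]
ee_rot: [[-0.373, -0.928, 0.001], [-0.928, 0.373, -0.0], [-0.0, -0.001, -1.0]]
wrist_force: [-0.5, -0.9, 0.1]
gripper_width: 0.708
```

Run:
```python
from h import *
s=sense();print(s["time_s"],s["tcp_pos"],s["joints"],s["moment"],s["wrist_force"],s["gripper_width"])
```

```text
2.4833 [ 0.45264004 -0.2739658   0.06723651] [-1.36045761e+01  2.39532832e+01 -2.54248367e+01  2.75598803e-03
 -4.05401765e+01 -8.28936510e+00] [0.05627241 0.09154075 0.01621394] [-0.52572991 -0.94245318  0.06239561] 0.7079833815072183
```

Call:
play_rows(
  targets=[
    [[0.65,0,0,0,0],[0.65,0,0,0,0],[0.66,0,0,0,0],[0.68,0,0,0,0],[0.7,0,0,0,0]],
  ],
)

```text
time_s: 2.9
tcp_pos: [0.4523, -0.2737, 0.0665]
ee_rot: [[-0.373, -0.928, -0.0], [-0.928, 0.373, 0.0], [-0.0, 0.0, -1.0]]
wrist_force: [0.2, -0.4, -0.6]
gripper_width: 0.347
```

Call:
play_rows(
  targets=[
    [[0.8,0,0,0,0],[1,0,0,0,0],[1,0,0,0,0],[1,0,0,0,0],[1,0,0,0,0]],
  ],
)

```text
time_s: 3.32
tcp_pos: [0.4532, -0.274, 0.0667]
ee_rot: [[-0.373, -0.928, 0.002], [-0.928, 0.373, -0.001], [-0.0, -0.002, -1.0]]
wrist_force: [2.1, -1.8, -1.8]
gripper_width: 0.297
```

Run:
```python
from h import *
s=sense();print(s["time_s"],s["tcp_pos"],s["ee_rot"][:,1],s["joints"],s["moment"],s["wrist_force"],s["gripper_width"])
```

```text
3.3167 [ 0.45315183 -0.27401584  0.06666902] [-0.92801525  0.37253802 -0.00176602] [-1.35920640e+01  2.40292623e+01 -2.54082233e+01  1.45071914e-02
 -4.04616341e+01 -8.29122583e+00] [-0.42707121 -0.81891804  0.03169999] [ 2.09761671 -1.77450647 -1.80441529] 0.29654032123738894
```

Call:
play_rows(
  targets=[
    [[1,0,0,0,-0.06],[1,0,0,0,-0.14],[1,0,0,0,-0.22],[1,0,0,0,-0.3],[1,0,0,0,-0.38]],
  ],
)

```text
time_s: 3.73
tcp_pos: [0.4532, -0.274, 0.0667]
ee_rot: [[-0.693, -0.721, 0.002], [-0.721, 0.693, -0.001], [-0.001, -0.002, -1.0]]
wrist_force: [3.0, -1.1, -2.0]
gripper_width: 0.296
```

```bash
cat > st.py <<'E'
from h import *
s=sense();y=s["ee_rot"][:,1];print(s["time_s"],s["tcp_pos"].round(4),np.degrees(np.arctan2(y[1],y[0])).round(2),"mz",s["moment"].round(3),s["wrist_force"].round(2),"j6",s["joints"][5].round(1),s["effort"][5].round(3),s["gripper_width"].round(3))
E
python3 st.py
```

```text
Traceback (most recent call last):
  File "st.py", line 2, in <module>
    s=sense();y=s["ee_rot"][:,1];print(s["time_s"],s["tcp_pos"].round(4),np.degrees(np.arctan2(y[1],y[0])).round(2),"mz",s["moment"].round(3),s["wrist_force"].round(2),"j6",s["joints"][5].round(1),s["effort"][5].round(3),s["gripper_width"].round(3))
                                                                                                                                                                                                                             ^^^^^^^^^^^^^^^^^^^^^^^^
AttributeError: 'float' object has no attribute 'round'
```

Call:
play_rows(
  targets=[
    [[1,0,0,0,-0.08],[1,0,0,0,-0.16],[1,0,0,0,-0.24],[1,0,0,0,-0.32],[1,0,0,0,-0.4]],
  ],
)

```text
time_s: 4.15
tcp_pos: [0.4533, -0.2741, 0.0667]
ee_rot: [[-0.919, -0.394, 0.002], [-0.394, 0.919, -0.001], [-0.001, -0.001, -1.0]]
wrist_force: [3.7, -2.1, -3.0]
gripper_width: 0.299
```

```bash
python3 st.py
```

```text
Traceback (most recent call last):
  File "st.py", line 2, in <module>
    s=sense();y=s["ee_rot"][:,1];print(s["time_s"],s["tcp_pos"].round(4),np.degrees(np.arctan2(y[1],y[0])).round(2),"mz",s["moment"].round(3),s["wrist_force"].round(2),"j6",s["joints"][5].round(1),s["effort"][5].round(3),s["gripper_width"].round(3))
                                                                                                                                                                                                                             ^^^^^^^^^^^^^^^^^^^^^^^^
AttributeError: 'float' object has no attribute 'round'
```

Call:
play_rows(
  targets=[
    [[1,0,0,0,-0.05],[1,0,0,0,-0.09],[1,0,0,0,-0.12],[1,0,0,0,-0.14],[1,0,0,0,-0.15]],
  ],
)

```text
time_s: 4.57
tcp_pos: [0.4532, -0.2741, 0.0667]
ee_rot: [[-0.967, -0.256, 0.002], [-0.256, 0.967, -0.001], [-0.002, -0.001, -1.0]]
wrist_force: [4.0, -2.5, -3.3]
gripper_width: 0.299
```

```bash
python3 st.py
```

```text
Traceback (most recent call last):
  File "st.py", line 2, in <module>
    s=sense();y=s["ee_rot"][:,1];print(s["time_s"],s["tcp_pos"].round(4),np.degrees(np.arctan2(y[1],y[0])).round(2),"mz",s["moment"].round(3),s["wrist_force"].round(2),"j6",s["joints"][5].round(1),s["effort"][5].round(3),s["gripper_width"].round(3))
                                                                                                                                                                                                                             ^^^^^^^^^^^^^^^^^^^^^^^^
AttributeError: 'float' object has no attribute 'round'
```

```bash
sed -i 's/s\["gripper_width"\].round(3)/round(s["gripper_width"],3)/' st.py; python3 st.py
```

```text
4.5667 [ 0.4532 -0.2741  0.0667] 104.81 mz [-0.829 -1.12   0.143] [ 4.04 -2.5  -3.35] j6 -61.6 -0.073 0.299
```

Call:
play_rows(
  targets=[
    [[1,0,0,0,-0.015],[1,0,0,0,-0.03],[1,0,0,0,-0.045],[1,0,0,0,-0.06],[1,0,0,0,-0.06]],
  ],
)

```text
time_s: 4.98
tcp_pos: [0.4532, -0.2741, 0.0667]
ee_rot: [[-0.98, -0.197, 0.002], [-0.197, 0.98, -0.001], [-0.002, -0.001, -1.0]]
wrist_force: [4.8, -3.0, -4.1]
gripper_width: 0.294
```

```bash
python3 st.py
```

```text
4.9833 [ 0.4532 -0.2741  0.0667] 101.37 mz [-9.240e-01 -1.294e+00  1.000e-03] [ 4.82 -3.02 -4.13] j6 -65.1 -0.081 0.294
```

Call:
play_rows(
  targets=[
    [[1,0,0,0,-0.01],[1,0,0,0,-0.02],[1,0,0,0,-0.03],[1,0,0,0,-0.03]],
  ],
)

```text
time_s: 5.32
tcp_pos: [0.4532, -0.2741, 0.0667]
ee_rot: [[-0.986, -0.168, 0.002], [-0.168, 0.986, -0.001], [-0.002, -0.001, -1.0]]
wrist_force: [4.0, -3.8, -4.6]
gripper_width: 0.295
```

```bash
python3 st.py
```

```text
5.3167 [ 0.4532 -0.2741  0.0667] 99.66 mz [-0.942 -1.302  0.019] [ 3.99 -3.79 -4.55] j6 -66.8 -0.084 0.295
```

Call:
play_rows(
  targets=[
    [[1,0,0,0,-0.006],[1,0,0,0,-0.012],[1,0,0,0,-0.018],[1,0,0,0,-0.018]],
  ],
)

```text
time_s: 5.65
tcp_pos: [0.4532, -0.2741, 0.0667]
ee_rot: [[-0.989, -0.15, 0.002], [-0.15, 0.989, -0.001], [-0.002, -0.001, -1.0]]
wrist_force: [4.1, -3.4, -3.6]
gripper_width: 0.299
```

```bash
python3 st.py
```

```text
5.65 [ 0.4532 -0.2741  0.0667] 98.64 mz [-0.976 -1.309  0.004] [ 4.15 -3.42 -3.63] j6 -67.8 -0.086 0.299
```

Call:
play_rows(
  targets=[
    [[1,0,0,0,-0.005],[1,0,0,0,-0.01],[1,0,0,0,-0.01]],
  ],
)

```text
time_s: 5.9
tcp_pos: [0.4532, -0.2741, 0.0667]
ee_rot: [[-0.99, -0.14, 0.002], [-0.14, 0.99, -0.001], [-0.002, -0.001, -1.0]]
wrist_force: [2.6, -3.2, -4.1]
gripper_width: 0.293
```

```bash
python3 st.py
```

```text
5.9 [ 0.4532 -0.2741  0.0667] 98.07 mz [-0.926 -1.288 -0.004] [ 2.63 -3.23 -4.06] j6 -68.3 -0.085 0.293
```

Call:
play_rows(
  targets=[
    [[1,0,0,0,-0.004],[1,0,0,0,-0.008],[1,0,0,0,-0.008]],
  ],
)

```text
time_s: 6.15
tcp_pos: [0.4533, -0.2742, 0.0667]
ee_rot: [[-0.991, -0.133, 0.002], [-0.133, 0.991, -0.001], [-0.002, -0.001, -1.0]]
wrist_force: [4.4, -3.3, -3.2]
gripper_width: 0.295
```

```bash
python3 st.py
```

```text
6.15 [ 0.4533 -0.2742  0.0667] 97.62 mz [-0.907 -1.233  0.033] [ 4.38 -3.26 -3.21] j6 -68.8 -0.087 0.295
```

Call:
play_rows(
  targets=[
    [[1,0,0,0,-0.003],[1,0,0,0,-0.006],[1,0,0,0,-0.006]],
  ],
)

```text
time_s: 6.4
tcp_pos: [0.4533, -0.2742, 0.0667]
ee_rot: [[-0.992, -0.127, 0.002], [-0.127, 0.992, -0.001], [-0.002, -0.001, -1.0]]
wrist_force: [4.1, -2.6, -3.8]
gripper_width: 0.294
```

```bash
python3 st.py
```

```text
6.4 [ 0.4533 -0.2742  0.0667] 97.28 mz [-0.957 -1.239  0.043] [ 4.08 -2.64 -3.77] j6 -69.1 -0.087 0.294
```

Call:
play_rows(
  targets=[
    [[1,0,0,0,-0.004],[1,0,0,0,-0.008],[1,0,0,0,-0.008]],
  ],
)

```text
time_s: 6.65
tcp_pos: [0.4533, -0.2741, 0.0667]
ee_rot: [[-0.993, -0.119, 0.002], [-0.119, 0.993, -0.001], [-0.002, -0.001, -1.0]]
wrist_force: [4.6, -4.2, -4.7]
gripper_width: 0.291
```

```bash
python3 st.py
```

```text
6.65 [ 0.4533 -0.2741  0.0667] 96.85 mz [-0.869 -1.194  0.224] [ 4.59 -4.23 -4.67] j6 -69.6 -0.219 0.291
```

Call:
play_rows(
  targets=[
    [[1,0,0,0,-0.004],[1,0,0,0,-0.008],[1,0,0,0,-0.008]],
  ],
)

```text
time_s: 6.9
tcp_pos: [0.4532, -0.2742, 0.0667]
ee_rot: [[-0.994, -0.112, 0.002], [-0.112, 0.994, -0.001], [-0.002, -0.001, -1.0]]
wrist_force: [3.9, -3.2, -4.2]
gripper_width: 0.294
```

```bash
python3 st.py
```

```text
6.9 [ 0.4532 -0.2742  0.0667] 96.44 mz [-0.861 -1.276  0.436] [ 3.86 -3.22 -4.19] j6 -70.0 -0.407 0.294
```

Call:
play_rows(
  targets=[
    [[1,0,0,0,0.006],[1,0,0,0,0.013],[1,0,0,0,0.013]],
  ],
)

```text
time_s: 7.15
tcp_pos: [0.4532, -0.2742, 0.0667]
ee_rot: [[-0.992, -0.124, 0.002], [-0.124, 0.992, -0.001], [-0.002, -0.001, -1.0]]
wrist_force: [4.6, -3.4, -4.2]
gripper_width: 0.294
```

```bash
python3 st.py
```

```text
7.15 [ 0.4532 -0.2742  0.0667] 97.1 mz [-0.953 -1.23  -0.002] [ 4.63 -3.42 -4.21] j6 -69.3 0.005 0.294
```

Call:
play_rows(
  targets=[
    [[0.6,0,0,0,0],[0.4,0,0,0,0],[0.2,0,0,0,0],[0.1,0,0,0,0],[0.1,0,0,0,0]],
  ],
)

```text
time_s: 7.57
tcp_pos: [0.4517, -0.2736, 0.0665]
ee_rot: [[-0.992, -0.123, -0.001], [-0.123, 0.992, 0.0], [0.001, 0.001, -1.0]]
wrist_force: [0.1, 0.4, 0.1]
gripper_width: 0.591
```

Call:
play_rows(
  targets=[
    [[0.1,0,0,0,0],[0.1,0,0,0.02,0],[0.1,0,0,0.04,0],[0.1,0,0,0.06,0],[0.1,0,0,0.09,0]],
  ],
)

```text
time_s: 7.98
tcp_pos: [0.4507, -0.2732, 0.1557]
ee_rot: [[-0.992, -0.123, -0.005], [-0.123, 0.992, 0.002], [0.004, 0.002, -1.0]]
wrist_force: [-0.2, -0.6, -1.0]
gripper_width: 0.888
```

Call:
play_rows(
  targets=[
    [[0.1,0,0,0.03,0],[0.1,0,0,0.06,0],[0.1,0,0,0.083,0],[0.1,0,0,0.083,0],[0.1,0,0,0.083,0]],
  ],
)

```text
time_s: 8.4
tcp_pos: [0.4527, -0.2738, 0.241]
ee_rot: [[-0.992, -0.123, 0.003], [-0.123, 0.992, -0.0], [-0.003, -0.001, -1.0]]
wrist_force: [-0.8, -0.1, -0.1]
gripper_width: 0.897
```

```bash
python3 st.py
python3 - <<'E'
from h import *
c=get_calibration("wrist");np.save("w2.npy",c,allow_pickle=True)
im=capture("wrist");cv2.imwrite("pics/w2.png",im)
E
```

```text
8.4 [ 0.4527 -0.2738  0.241 ] 97.08 mz [0.001 0.01  0.027] [-0.78 -0.07 -0.13] j6 -69.3 0.003 0.897
```

View pics/w2.png

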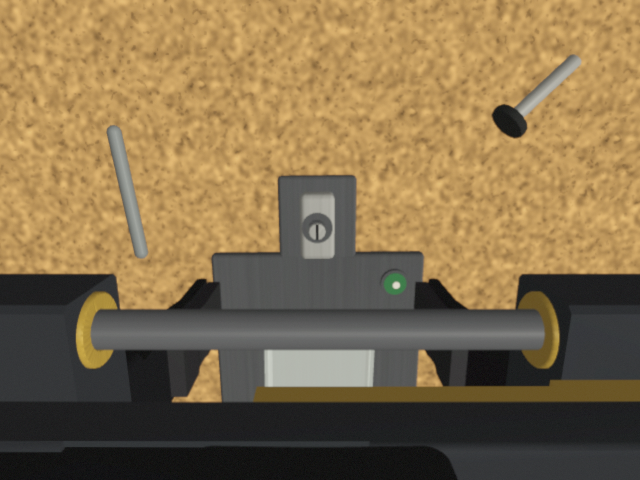

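The wrist view shows the nut at about (318,226) with its bar in line with the tongue edges. The screw slot at about (317,231) also lies along the table, as it did before the turn. The tray at about (320,367) stands square, with the arm clear above it.

```bash
python3 -c "
from station import *
print(finish_job())"
```

```text
the job is handed in; nothing more can be done
None
```

The loose jam nut on the tongue is tight. I gripped it across its flats, turned it about 61° clockwise onto its stop, let go and raised the arm clear, then handed the job in at about 8.5 s.

- **Tightness:** the wrist joint's effort stayed near 0.085 N m while the nut ran free. It rose to 0.41 N m over the last degree, once the nut met its stop. That is below the 0.5 N m at which the screw would slip, and I eased the load to about zero before opening the jaws.
- **Alignment:** with the load eased, the gripped bar stood at 7.1°, against 7.4° measured for the table's length, a gap within measuring error. The last picture shows the bar in line with the tongue.
- **Screw:** its slot still lies along the table, as in the earlier picture. I judged this by eye and did not measure it.
- **Tray:** it looks undisturbed in the last picture, though only part of it was in view. The gripper did not come near it.

The wrist moment reading was noisy during the free turn, with one reading of 0.14 N m before the stop, so I relied on the joint effort there. Near the stop both rose together, the moment reaching 0.44 N m. No check failed.

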